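# Reset and restart the saw at its control console

### The job

The saw has tripped: with the closed fingertips, press the square reset button on its console well down but gently, hold it down for about half a second and let it come up again, then do the same with the large flat round start button. Leave the small round jog button, the mushroom stop button, the selector and the lamp alone, leave the loose things around the console where they are, and withdraw clear of everything.

Things in the scene. Friction and masses are not known exactly. Their poses are not given: they have to be found in the camera images.
- console: The saw's control console, a grey steel box fixed on the bench, 200 x 290 mm (its x, y) and 62 mm high with a flat white face plate on top. Origin: centre of its underside. Its six controls stand on the face plate in two rows of three, 85 mm apart both ways, in any order. Console and controls share one yaw.
- reset_base: Reset button, the only SQUARE one: square steel collar 46 mm wide and 10 mm high, and in it a square black cap 34 mm wide. Origin: centre of the collar's underside, on the face plate.
- reset_top (a point): Centre of the top of the reset button's square cap; moves with it. Height 24 mm above the console's face plate (86 mm above the bench).
- reset (a joint): Reset button's cap. Spring button: 0 is up, it grows as the cap goes down (m), full travel 0.010. It starts to move at 1.8 N, is at 0.005 at 3.9 N and at the bottom at 6 N; it counts as pressed from 0.005, and springs back up by itself when let go.
- start_base: Start button, the LARGE FLAT ROUND one: round steel collar 48 mm in diameter and 10 mm high, and in it a flat round black cap 34 mm in diameter. Origin: centre of the collar's underside, on the face plate.
- start_top (a point): Centre of the flat top of the start button's cap; moves with it. Height 24 mm above the console's face plate (86 mm above the bench).
- start (a joint): Start button's cap. Spring button: 0 is up, it grows as the cap goes down (m), full travel 0.010. It starts to move at 1.8 N, is at 0.005 at 3.9 N and at the bottom at 6 N; it counts as pressed from 0.005, and springs back up by itself when let go.
- jog_base: Jog button, to be left alone: the small flat round one, collar 32 mm and black cap 18 mm in diameter, cap top 24 mm above the face plate. Origin: centre of the collar's underside, on the face plate.
- jog (a joint): Jog button's cap, 0 up, 0.010 fully down.
- stop_base: Stop button, to be left alone: the mushroom, a black domed head 44 mm in diameter on a neck, its top 40 mm above the face plate. Origin: centre of the collar's underside, on the face plate.
- stop (a joint): Stop button's head, 0 up, 0.010 fully down.
- selector_base: Selector switch, to be left alone: round collar 44 mm in diameter with a black bar grip 36 x 10 mm, its top 31 mm above the face plate. Origin: centre of the collar's underside, on the face plate.
- selector_tip (a point): One end of the top of the selector's bar grip, 18 mm off its axis.
- lamp: Indicator lamp, no control, to be left alone: round collar 34 mm in diameter and a clear dome 22 mm in diameter, its top 24 mm above the face plate. Origin: centre of the collar's underside, on the face plate.
- offcut: Loose aluminium U-profile offcut lying beside the console, 160 x 44 x 32 mm, long along its x. Origin: centre of its underside.
- can: Loose upright grey can beside the console, 50 mm in diameter, 110 mm high. Origin: centre of its underside.
- screwdriver: Loose screwdriver lying on the bench between the robot and the console, 200 mm long along its x, blue handle 26 mm thick. Origin: underside, at its middle.
Not all that is in view belongs to the job. Of the things shaped like the screwdriver, the blue one is meant.

How it is judged:
On the way, in this order (a step that is already met when the one before it is completed fails the run):
1. the square reset button is held at least 5 mm down for 0.3 s, the start button being up (value of joint reset above 0.005 m and value of joint start below 0.002 m), for 0.3 s.
2. the reset button is up again, the start button being up too (value of joint each of reset, start below 0.002 m), for 0.05 s.
3. the large round start button is held at least 5 mm down for 0.3 s, the reset button being up (value of joint start above 0.005 m and value of joint reset below 0.002 m), for 0.3 s.
At the end, for the whole second after the job is handed in: All four buttons are up (less than 2 mm down), the selector's bar end is within 5 mm of where it was, and the offcut, the can and the screwdriver lie at rest within 15 mm of where they were (all of step 2 and value of joint each of jog, stop below 0.002 m and distance of selector_tip from where it was at the start of the episode below 0.005 m and distance of each of offcut, can, screwdriver from where it was at the start of the episode below 0.015 m and linear speed of each of offcut, can, screwdriver below 0.02 m/s); the robot touches nothing.
It fails at once if the jog or the stop button is pressed (3 mm down or more) (value of joint any of jog, stop above 0.003 m).
It fails at once if the selector is turned (its bar's end moves more than 5 mm) (distance of selector_tip from where it was at the start of the episode above 0.005 m).
It fails at once if the jog button, stop button, selector or lamp is pushed with more than 3 N (contact force between any of jog_base, stop_base, selector_base, lamp and anything else above 3 N).
It fails at once if the reset or start button or the console is pushed with more than 25 N (contact force between any of reset_base, start_base, console and anything else above 25 N).
It fails at once if the offcut, the can or the screwdriver is moved more than 15 mm, or lifted (distance of any of offcut, can, screwdriver from where it was at the start of the episode above 0.015 m).
It also fails if it takes over 40 s, if anything falls off the work surface, if the arm or the gripper's body presses on something with over 40 N, if the wrist force passes 120 N, or if a joint passes its speed limit or range.

### The arm

A 7-joint arm with a two-finger parallel gripper is mounted at the origin on the work surface. World frame = base frame: x ahead of the robot, y to its left, z up, the work surface at z = 0. Lengths are in m, angles in rad, forces in N, time in s.
With the tool pointing down it reaches from about 0.375 to 0.925 m from the base axis. Payload 3.1 kg.
Tool frame: the origin (TCP) lies at the very end of the fingers, on their centre line; the grasp point (between the pads) lies 19 mm behind it; z points along the fingers, y is the direction in which the jaws open and shut (so a half turn about z gives the same grasp; the last joint's range is limited). The gripper opens to 85 mm and grips with 20 to 120 N. Pads are 22 mm wide; open, the fingers measure 114 mm over their backs; the gripper's body (76 mm by 85 mm) begins 54 mm behind the grasp point. The pads swing forward as they close: fully open they stand 13 mm farther back than shut.
Start: joints at [1.083, 0.383, 0.044, 1.598, -0.018, 1.161, -0.05], TCP at [0.247, -0.601, 0.231] pointing down, gripper open.
Joint ranges: [-2.61, 2.61], [-0.41, 2.15], [-1.48, 1.57], [0, 2.5], [-1.57, 4.71], [0.05, 1.97], [-2.85, 2.85]. Speed limits (rad/s): [2.79, 2.79, 3.14, 3.14, 3.14, 3.14, 3.14].

### API

Orientations are given as a rotation vector (axis times angle).
In Python, from rig import read_state, get_image, get_calibration, job_done gives the robot as it stands. The module is installed in compiled form; this text tells all that it offers.
- The arm moves only by the tool apply_moves, never from a script. Its argument "rows" is a list of rows, each a list of 3 entries, a list of its own where there are three numbers: the closure, from 0 (fully open) to 1 (shut), then the shift along the tool's x, y, z in cm, then the turn, a rotation vector about the tool's x, y, z in degrees. A call has exactly 8 rows; each row shifts and turns the commanded pose from where the row before left it, along the tool's axes as they then stand; what a row does not reach is not made up. A row lasts 1/12 s, in which the tool goes at most 41.7 mm and 7.16 degrees, less where a joint would pass 70% of its speed; a pose out of reach is approached as far as the arm can. A call with a gripper value outside its range is refused whole. The fingers move at their own pace and stop on an object; "newtons" is the grip in N (left out, the last holds). Time passes only in rows, so rows that do not move let the fingers close, or fill a call up. It gives the time, the measured TCP pose, the force and the opening at its end, in the units of the state.
- read_state(): the state, without advancing time (a new reading comes with each control period).
- get_image(name): name is "scene" or "top" or "wrist"; returns the picture (420x560x3 uint8, red, green, blue); there is no depth.
- get_calibration(name): a dict with "fx", "fy", "cx", "cy" (pixels), "R" (3x3) and "t" (3): a world point X has camera coordinates R X + t. Camera axes: x right, y down, z forward; pixel columns grow to the right and rows downward; lengths in m; the calibration is good to about 2 mm. A picture is of the moment at which its call begins: read the wrist's pose just before it. get_calibration takes no time and is no camera call; for the wrist camera it gives the pose at the moment of the call.
- job_done(): hands the job in, once; it reports no verdict.
The state is a dict: "clock": time; "joint_pos": joint angles; "dq": joint speeds; "joint_efforts": joint torques, N m; "tool_pos": TCP position; "orientation": TCP orientation; "contact_force": force on the tool from outside, world axes, zero at the start; "moment": the same for the moment, N m; "finger_gap": finger opening in m.
Only numpy, scipy, OpenCV 4.12 (cv2) and the standard library are available. Lean on these libraries where they do the work, as an engineer would, in place of code of your own. Each camera call takes 0.05 s, during which the arm holds its last target. There are 200 camera calls.

## Working session

There is one attempt and no reset: what is moved stays moved. The work goes in short steps, Python scripts to look and compute and a tool call to move; the robot and the scene stay as the last step left them, time stands still between calls to the robot, and variables do not carry over. Pictures are saved under pics/ and viewed, about 8 in all and at most 12, crops included, and the job is handed in when it is done.

Besides the shell and the picture viewer there is one more tool, called after "Request:" as name(argument=value, ...) on one line, values as JSON. apply_moves: Moves the arm, as the interface text tells. Its arguments: {"type":"object","properties":{"rows":{"type":"array","items":{"type":"array"}},"newtons":{"type":"number"}},"required":["rows"]}

```bash
mkdir -p pics; python3 - <<'E'
from rig import *
import cv2
s=read_state(); print({k:s[k] for k in('clock','tool_pos','orientation','contact_force','finger_gap')})
a=get_image("top");b=get_image("scene")
cv2.imwrite("pics/top.png",a[:,:,::-1]);cv2.imwrite("pics/scene.png",b[:,:,::-1])
for n in("top","scene"):print(n,get_calibration(n))
E
```

```text
{'clock': 0.0, 'tool_pos': array([ 0.24663639, -0.60037051,  0.2298804 ]), 'orientation': array([-3.07958536e+00, -6.08107668e-01,  1.04735402e-03]), 'contact_force': array([-0.76696396, -0.04112607, -1.20643105]), 'finger_gap': 0.08553040107396567}
top {'fx': 455.58062774794803, 'fy': 455.58062774794803, 'cx': 289.58253390912654, 'cy': 206.8867504515927, 'R': array([[-5.46608546e-02, -9.98504923e-01,  3.30900367e-04],
       [-9.74289563e-01,  5.32626936e-02, -2.18913071e-01],
       [ 2.18568155e-01, -1.22883683e-02, -9.75744310e-01]]), 't': array([0.06675732, 0.49867447, 0.92880621])}
scene {'fx': 520.5244746098408, 'fy': 520.5244746098408, 'cx': 277.2945641375015, 'cy': 205.8400970517913, 'R': array([[-0.83613124,  0.54851056, -0.00455156],
       [ 0.40999114,  0.61942135, -0.66949567],
       [-0.36440611, -0.56165235, -0.74280201]]), 't': array([ 0.38617579, -0.17675559,  1.30372142])}
```

View pics/top.png

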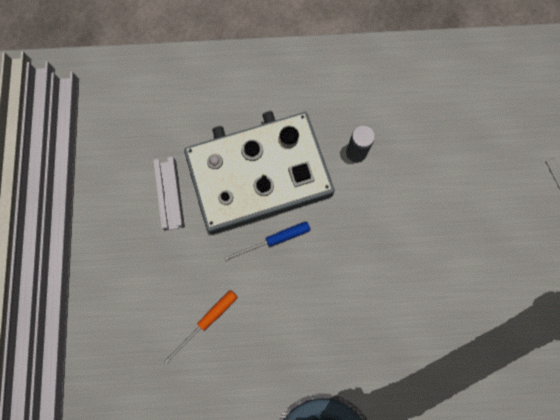

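View pics/scene.png

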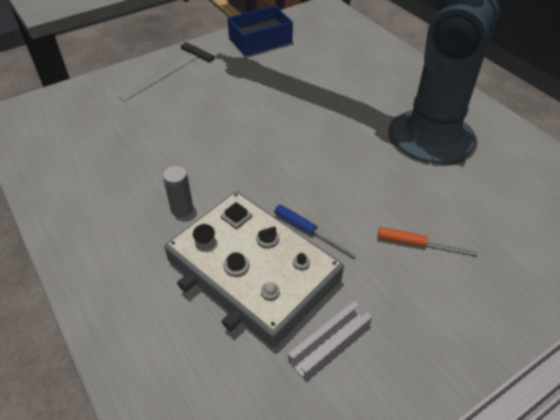

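Top view: the far row is lamp (215,160), start (252,149) and mushroom (289,135). The near row is jog (225,197), selector (264,185) and the square reset (301,173). The can stands at (360,140), the offcut lies at the left and the blue screwdriver in front. Next I'll measure the positions in both views.

```bash
cat > h.py <<'E'
import numpy as np
from rig import *
def ray(c,u,v,z):
    R,t=np.array(c['R']),np.array(c['t']); o=-R.T@t
    d=R.T@np.array([(u-c['cx'])/c['fx'],(v-c['cy'])/c['fy'],1])
    return o+d*(z-o[2])/d[2]
E
python3 - <<'E'
from h import *
import cv2
seeds={'top':{'start':(252,149),'stop':(289,135),'sel':(264,185),'jog':(225,197),'reset':(301,173)},
'scene':{'start':(236,262),'stop':(204,234),'sel':(268,236),'jog':(302,260),'reset':(236,212)}}
for n in seeds:
    c=get_calibration(n); g=cv2.cvtColor(cv2.imread(f"pics/{n}.png"),cv2.COLOR_BGR2GRAY)
    N,L,S,C=cv2.connectedComponentsWithStats((g<60).astype(np.uint8))
    for k,p in seeds[n].items():
        i=min(range(1,N),key=lambda i:np.hypot(*(C[i]-p)) if S[i,4]>15 else 1e9)
        print(n,k,C[i].round(1),S[i],ray(c,*C[i],0.086 if k!='stop' else .1).round(4))
    # plate corners
    if n=='top':
        m=cv2.morphologyEx(((g>150)).astype(np.uint8),cv2.MORPH_CLOSE,np.ones((25,25)))
        N,L,S,C=cv2.connectedComponentsWithStats(m); i=L[175,240]
        ct=cv2.findContours((L==i).astype(np.uint8),0,1)[0][0]
        P=np.array([ray(c,u,v,.062)[:2] for u,v in ct[:,0]],np.float32)
        print(cv2.minAreaRect(P))
    im=cv2.imread(f"pics/{n}.png"); 
t=cv2.resize(cv2.imread("pics/top.png")[100:240,150:390],None,fx=3,fy=3,interpolation=2)
cv2.imwrite("pics/crop.png",t)
E
```

```text
top start [251.5 148.2] [245 141  15  16 180] [0.6284 0.1146 0.086 ]
top stop [288.6 135.9] [280 127  18  20 279] [0.6467 0.0335 0.1   ]
top sel [263.1 184.2] [257 176  13  17 163] [0.5468 0.0931 0.086 ]
top jog [224.6 196.1] [221 192   8   9  53] [0.5254 0.1748 0.086 ]
top reset [300.8 172.6] [292 164  18  18 240] [0.5681 0.0119 0.086 ]
((0.5779962539672852, 0.1511082649230957), (0.18377044796943665, 0.37033984065055847), 14.702505111694336)
scene start [235.6 261.6] [228 254  17  16 229] [0.632  0.1227 0.086 ]
scene stop [203.4 234. ] [194 225  20  19 303] [0.6545 0.0446 0.1   ]
scene sel [267.5 234.9] [259 228  17  14 179] [0.5505 0.1023 0.086 ]
scene jog [301.3 258.7] [298 254   8  10  65] [0.5293 0.1829 0.086 ]
scene reset [235.9 212.5] [226 204  21  18 249] [0.572  0.0206 0.086 ]
```

View pics/crop.png

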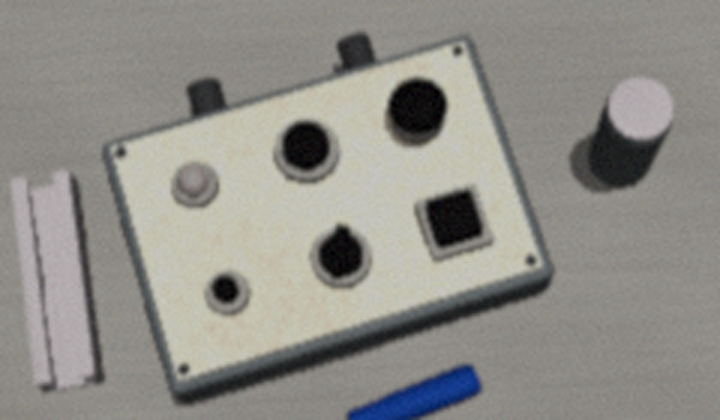

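Both views agree to about 9 mm and the yaw is 14.7°. The layout fits the 85 mm grid. I'll go above the midpoint between reset and start, aligned and with the fingers closed, for a close look with the wrist camera.

Request:
apply_moves(newtons=40, rows=[[1,[0,0,-1.5],[0,0,3.8]],[1,[0,0,-1.5],[0,0,3.8]],[1,[2.3,-2.5,0],[0,0,0]],[1,[2.3,-2.5,0],[0,0,0]],[1,[2.3,-2.5,0],[0,0,0]],[1,[2.3,-2.5,0],[0,0,0]],[1,[2.3,-2.5,0],[0,0,0]],[1,[2.3,-2.5,0],[0,0,0]]])

```text
clock: 0.77
tool_pos: [0.3425, -0.4192, 0.2607]
orientation: [-3.115, -0.402, 0.001]
contact_force: [0.8, -0.3, 0.6]
finger_gap: 0.0004
```

Request:
apply_moves(rows=[[1,[2.3,-2.5,0],[0,0,0]],[1,[2.3,-2.5,0],[0,0,0]],[1,[2.3,-2.5,0],[0,0,0]],[1,[2.3,-2.5,0],[0,0,0]],[1,[2.3,-2.5,0],[0,0,0]],[1,[2.3,-2.5,0],[0,0,0]],[1,[2.3,-2.5,0],[0,0,0]],[1,[2.3,-2.5,0],[0,0,0]]])

```text
clock: 1.43
tool_pos: [0.4694, -0.1792, 0.2609]
orientation: [-3.116, -0.403, 0.001]
contact_force: [0.7, 0.2, 0.4]
finger_gap: -0.0002
```

Request:
apply_moves(rows=[[1,[2.3,-2.5,0],[0,0,0]],[1,[2.3,-2.5,0],[0,0,0]],[1,[2.3,-2.5,0],[0,0,0]],[1,[2.3,-2.5,0],[0,0,0]],[1,[2.3,-2.5,0],[0,0,0]],[1,[2.0,-2.0,0],[0,0,0]],[1,[1.0,-1.0,0],[0,0,0]],[1,[0,0,0],[0,0,0]]])

```text
clock: 2.1
tool_pos: [0.5709, 0.0115, 0.2609]
orientation: [-3.111, -0.415, -0.001]
contact_force: [0.2, 0.4, 0.4]
finger_gap: -0.0001
```

```bash
python3 - <<'E'
from h import *
import cv2
from scipy.spatial.transform import Rotation as Ro
s=read_state(); c=get_calibration("wrist"); a=get_image("wrist")
print(s['clock'],s['tool_pos'],Ro.from_rotvec(s['orientation']).as_matrix().round(3),s['contact_force'],s['finger_gap'])
cv2.imwrite("pics/w1.png",a[:,:,::-1]); np.save("w1.npy",c,allow_pickle=True)
R,t=np.array(c['R']),np.array(c['t'])
for n,p in dict(reset=(.57,.016,.086),start=(.63,.118,.086),tcp=s['tool_pos']).items():
    q=R@np.array(p)+t; print(n,q[:2]/q[2]*c['fx']+[c['cx'],c['cy']],q[2])
E
```

```text
2.1 [0.5708959  0.01152909 0.26085852] [[ 0.965  0.262 -0.   ]
 [ 0.262 -0.965  0.003]
 [ 0.001 -0.003 -1.   ]] [0.18215828 0.35916409 0.35306964] -0.00012276459923305722
reset [270.40931667 187.13327194] 0.3234289983015377
start [169.14431298  85.52281633] 0.3018660263232049
tcp [275.49459074 271.79680667] 0.1545561649062021
```

View pics/w1.png

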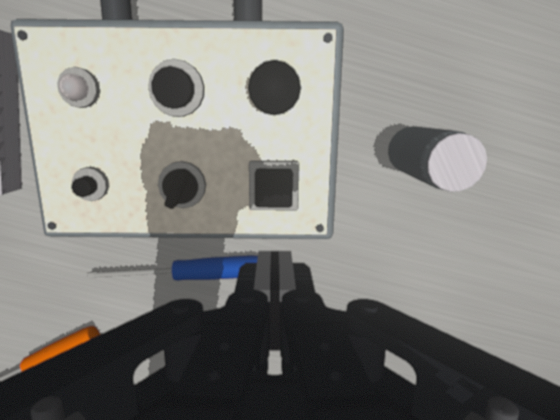

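The wrist view shows the square reset cap near (273,187) and the start cap near (173,88). The mushroom is at (274,87), the selector at (181,185), and nothing is in the way. Next: precise centres.

```bash
python3 - <<'E'
from h import *
import cv2
c=np.load("w1.npy",allow_pickle=True).item()
im=cv2.imread("pics/w1.png"); g=cv2.cvtColor(im,cv2.COLOR_BGR2GRAY)
R,t=np.array(c['R']),np.array(c['t']); print("cam",-R.T@t)
for T in (50,65,80):
    N,L,S,C=cv2.connectedComponentsWithStats((g<T).astype(np.uint8))
    for k,p in dict(reset=(273,187),start=(173,88),stop=(274,87)).items():
        i=L[p[1],p[0]]; z=.086 if k!='stop' else .095
        x,y,w,h=S[i,:4]
        B=[ray(c,u,v,z)[:2] for u,v in ((x,y+h/2),(x+w,y+h/2),(x+w/2,y),(x+w/2,y+h))]
        print(T,k,C[i].round(1),S[i],ray(c,*C[i],z).round(4),'size',np.hypot(*(B[0]-B[1])).round(4),np.hypot(*(B[2]-B[3])).round(4))
cv2.imwrite("pics/c2.png",cv2.resize(im[50:230,130:320],None,fx=3.3,fy=3.3,interpolation=2))
E
```

```text
cam [0.6339718  0.02868239 0.4033755 ]
50 reset [281.7 165.9] [     0      0    560    420 182399] [0.5906 0.0114 0.086 ] size 0.4992 0.397
50 start [281.7 165.9] [     0      0    560    420 182399] [0.5906 0.0114 0.086 ] size 0.4992 0.397
50 stop [281.7 165.9] [     0      0    560    420 182399] [0.5919 0.0119 0.095 ] size 0.485 0.3858
65 reset [272.9 186.9] [ 255  169   37   38 1344] [0.5707 0.014  0.086 ] size 0.0325 0.034
65 start [172.3  87.1] [ 152   67   41   41 1291] [0.6295 0.1152 0.086 ] size 0.0336 0.0321
65 stop [273.8  87.1] [ 249   61   51   53 2060] [0.6508 0.0348 0.095 ] size 0.0406 0.0401
80 reset [273.1 187.2] [ 254  168   39   39 1424] [0.5706 0.0137 0.086 ] size 0.0342 0.0349
80 start [172.4  87.1] [ 152   67   42   41 1348] [0.6295 0.1152 0.086 ] size 0.0345 0.0321
80 stop [273.8  87.1] [ 249   61   51   53 2127] [0.6508 0.0349 0.095 ] size 0.0406 0.0401
```

View pics/c2.png

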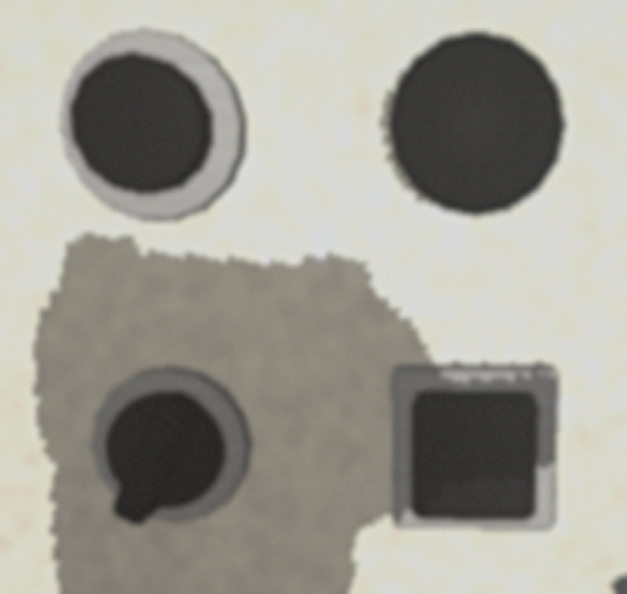

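Cap sizes come out at 34 mm, as specified. Reset is at (0.5706, 0.0140) and start at (0.6297, 0.116). Now correcting by a few mm and descending to just above reset.

Request:
apply_moves(rows=[[1,[0.1,-0.25,1.5],[0,0,0]],[1,[0,0,2.2],[0,0,0]],[1,[0,0,2.2],[0,0,0]],[1,[0,0,2.2],[0,0,0]],[1,[0,0,2.2],[0,0,0]],[1,[0,0,2.2],[0,0,0]],[1,[0,0,2.2],[0,0,0]],[1,[0,0,0.8],[0,0,0]]])

```text
clock: 2.82
tool_pos: [0.5669, 0.0054, 0.1025]
orientation: [3.115, 0.398, -0.012]
contact_force: [0.4, 0.2, 0.0]
finger_gap: -0.0001
```

```bash
python3 - <<'E'
from h import *
import cv2
s=read_state(); print(s['clock'],s['tool_pos'],s['orientation'],s['contact_force'])
im=get_image("wrist"); cv2.imwrite("pics/w2.png",im[:,:,::-1])
print(read_state()['tool_pos'])
E
```

```text
2.8167 [0.56690475 0.00542497 0.10253988] [ 3.11537064  0.39769777 -0.0117997 ] [0.40483077 0.17203384 0.00235528]
[0.5666861  0.00577657 0.10225685]
```

View pics/w2.png

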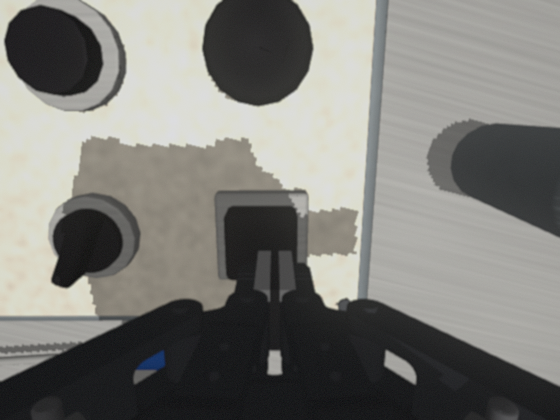

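The fingertips are hanging 0.59 cm (x) and −0.71 cm (y) off the reset centre. Correcting that before touching.

Request:
apply_moves(rows=[[1,[0.3,-0.35,0],[0,0,0]],[1,[0.3,-0.35,0],[0,0,0]],[1,[0,0,0],[0,0,0]],[1,[0,0,0.3],[0,0,0]],[1,[0,0,0.3],[0,0,0]],[1,[0,0,0.2],[0,0,0]],[1,[0,0,0],[0,0,0]],[1,[0,0,0],[0,0,0]]])

```text
clock: 3.53
tool_pos: [0.5743, 0.0167, 0.0981]
orientation: [3.116, 0.403, -0.001]
contact_force: [-0.4, -0.4, -0.1]
finger_gap: -0.0002
```

```bash
python3 - <<'E'
from h import *
s=read_state(); print(s['clock'],s['tool_pos'],s['orientation'],s['contact_force'])
E
```

```text
3.5333 [0.57429262 0.01672519 0.09808401] [ 3.11561326e+00  4.02625132e-01 -8.47062126e-04] [-0.3623431  -0.36723831 -0.06700967]
```

Request:
apply_moves(rows=[[1,[-0.2,0.1,0],[0,0,0]],[1,[-0.2,0.1,0],[0,0,0]],[1,[0,0,0.3],[0,0,0]],[1,[0,0,0.3],[0,0,0]],[1,[0,0,0],[0,0,0]],[1,[0,0,0],[0,0,0]],[1,[0,0,0],[0,0,0]],[1,[0,0,0],[0,0,0]]])

```text
clock: 4.2
tool_pos: [0.5713, 0.0141, 0.0923]
orientation: [-3.116, -0.403, -0.0]
contact_force: [-0.1, 0.3, -0.6]
finger_gap: 0.0002
```

Centred. Pressing gently, about 0.3 cm per row, to roughly 7.5 mm down, then holding.

Request:
apply_moves(rows=[[1,[0,0,0.3],[0,0,0]],[1,[0,0,0.3],[0,0,0]],[1,[0,0,0.2],[0,0,0]],[1,[0,0,0.2],[0,0,0]],[1,[0,0,0.2],[0,0,0]],[1,[0,0,0.2],[0,0,0]],[1,[0,0,0],[0,0,0]],[1,[0,0,0],[0,0,0]]])

```text
clock: 4.87
tool_pos: [0.5715, 0.014, 0.0787]
orientation: [3.116, 0.403, 0.001]
contact_force: [-0.1, 0.7, 5.4]
finger_gap: -0.0003
```

Force is 5.4 N at z 0.0787, so the cap is 7 to 8 mm down. I'll hold a little longer, then release.

Request:
apply_moves(rows=[[1,[0,0,0],[0,0,0]],[1,[0,0,0],[0,0,0]],[1,[0,0,0],[0,0,0]],[1,[0,0,0],[0,0,0]],[1,[0,0,-0.5],[0,0,0]],[1,[0,0,-1.0],[0,0,0]],[1,[0,0,-1.5],[0,0,0]],[1,[0,0,-1.5],[0,0,0]]])

```text
clock: 5.53
tool_pos: [0.5696, 0.0137, 0.1229]
orientation: [-3.115, -0.403, 0.006]
contact_force: [1.0, 1.0, 0.2]
finger_gap: 0.0001
```

Request:
apply_moves(rows=[[1,[0,0,-1.5],[0,0,0]],[1,[0,0,-1.5],[0,0,0]],[1,[1.66,-1.68,0],[0,0,0]],[1,[1.66,-1.68,0],[0,0,0]],[1,[1.66,-1.68,0],[0,0,0]],[1,[1.66,-1.68,0],[0,0,0]],[1,[1.66,-1.68,0],[0,0,0]],[1,[0,0,0],[0,0,0]]])

```text
clock: 6.2
tool_pos: [0.6304, 0.1232, 0.1535]
orientation: [-3.109, -0.413, -0.002]
contact_force: [-0.4, 0.9, 0.2]
finger_gap: -0.0
```

Request:
apply_moves(rows=[[1,[0,0,0],[0,0,0]],[1,[0,0,0],[0,0,0]],[1,[0,0,1.0],[0,0,0]],[1,[0,0,1.0],[0,0,0]],[1,[0,0,1.0],[0,0,0]],[1,[0,0,0],[0,0,0]],[1,[0,0,0],[0,0,0]],[1,[0,0,0],[0,0,0]]])

```text
clock: 6.87
tool_pos: [0.6299, 0.1161, 0.123]
orientation: [-3.116, -0.402, 0.001]
contact_force: [0.0, 0.6, 0.3]
finger_gap: 0.0001
```

```bash
python3 - <<'E'
from h import *
import cv2
s=read_state(); print(s['clock'],s['tool_pos'],s['orientation'],s['contact_force'])
im=get_image("wrist"); cv2.imwrite("pics/w3.png",im[:,:,::-1])
E
```

```text
6.8667 [0.62990998 0.11605836 0.12295167] [-3.11568415e+00 -4.02454431e-01  9.20965648e-04] [0.03097227 0.63055926 0.30404547]
```

View pics/w3.png

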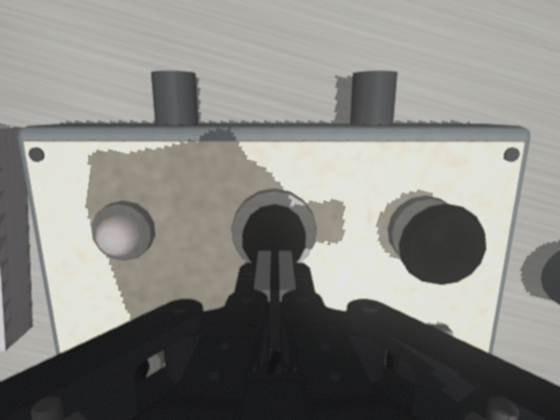

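The fingertips are centred over the large round start cap, which is at column 274; the lamp (left) and mushroom (right) are well clear. Descending and pressing.

Request:
apply_moves(rows=[[1,[0,0,1.0],[0,0,0]],[1,[0,0,1.0],[0,0,0]],[1,[0,0,0.7],[0,0,0]],[1,[0,0,0.4],[0,0,0]],[1,[0,0,0],[0,0,0]],[1,[0,0,0],[0,0,0]],[1,[0,0,0],[0,0,0]],[1,[0,0,0],[0,0,0]]])

```text
clock: 7.58
tool_pos: [0.6306, 0.1165, 0.0928]
orientation: [-3.115, -0.403, -0.002]
contact_force: [0.3, -0.5, -0.3]
finger_gap: -0.0002
```

Request:
apply_moves(rows=[[1,[0,0,0.3],[0,0,0]],[1,[0,0,0.3],[0,0,0]],[1,[0,0,0.2],[0,0,0]],[1,[0,0,0.2],[0,0,0]],[1,[0,0,0.2],[0,0,0]],[1,[0,0,0.2],[0,0,0]],[1,[0,0,0],[0,0,0]],[1,[0,0,0],[0,0,0]]])

```text
clock: 8.25
tool_pos: [0.6305, 0.1165, 0.0788]
orientation: [-3.116, -0.403, -0.001]
contact_force: [-0.3, -0.2, 4.1]
finger_gap: -0.0
```

Reading 4.1 N, noisy, at z 0.0788. I'll go 1 mm further for margin, hold, then release.

Request:
apply_moves(rows=[[1,[0,0,0.1],[0,0,0]],[1,[0,0,0],[0,0,0]],[1,[0,0,0],[0,0,0]],[1,[0,0,0],[0,0,0]],[1,[0,0,0],[0,0,0]],[1,[0,0,0],[0,0,0]],[1,[0,0,0],[0,0,0]],[1,[0,0,0],[0,0,0]]])

```text
clock: 8.92
tool_pos: [0.6305, 0.1164, 0.0778]
orientation: [-3.116, -0.403, -0.002]
contact_force: [-0.6, 0.9, 5.0]
finger_gap: -0.0003
```

Request:
apply_moves(rows=[[1,[0,0,-0.5],[0,0,0]],[1,[0,0,-1.0],[0,0,0]],[1,[0,0,-2],[0,0,0]],[1,[0,0,-2.5],[0,0,0]],[1,[0,0,-3],[0,0,0]],[1,[0,0,-3],[0,0,0]],[1,[0,0,-2],[0,0,0]],[1,[0,0,0],[0,0,0]]])

```text
clock: 9.58
tool_pos: [0.6328, 0.1174, 0.2232]
orientation: [-3.115, -0.403, -0.014]
contact_force: [0.9, 0.1, 0.5]
finger_gap: -0.0
```

Request:
apply_moves(rows=[[1,[-2,0,0],[0,0,0]],[1,[-2,0,0],[0,0,0]],[1,[-2,0,0],[0,0,0]],[1,[-2,0,0],[0,0,0]],[1,[-1,0,0],[0,0,0]],[1,[0,0,0],[0,0,0]],[1,[0,0,0],[0,0,0]],[1,[0,0,0],[0,0,0]]])

```text
clock: 10.25
tool_pos: [0.5439, 0.0937, 0.2173]
orientation: [-3.115, -0.403, -0.001]
contact_force: [-0.4, -0.4, -0.5]
finger_gap: 0.0002
```

```bash
python3 - <<'E'
from h import *
import cv2
s=read_state(); print(s['clock'],s['tool_pos'],s['dq'].round(3),s['contact_force'])
w=get_image("wrist"); b=get_image("scene"); a0=cv2.imread("pics/scene.png")
cv2.imwrite("pics/w4.png",cv2.resize(np.hstack([w,b]),(800,300))[:,:,::-1])
d=cv2.absdiff(a0,np.ascontiguousarray(b[:,:,::-1])).max(2)
print("scene changes at offcut, can, blue:",[d[y0:y1,x0:x1].max() for x0,x1,y0,y1 in((285,375,300,380),(160,195,162,220),(272,318,200,238))])
E
```

```text
10.25 [0.54391412 0.09365027 0.21727791] [-0.001  0.009 -0.    -0.015 -0.001  0.001  0.001] [-0.36971204 -0.36001053 -0.50990681]
scene changes at offcut, can, blue: [np.uint8(20), np.uint8(19), np.uint8(83)]
```

View pics/w4.png

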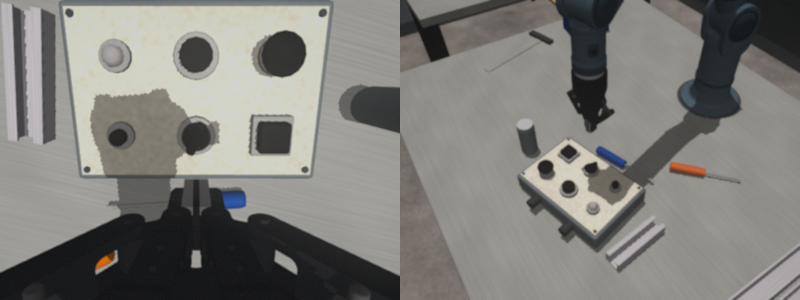

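Both caps are up and the selector, jog, lamp and mushroom look unchanged. The offcut and can show no change, and the difference at the screwdriver matches the arm's shadow. The arm is 13 cm above the console and at rest, so I'm handing in.

```bash
python3 -c "
from rig import *
print(job_done()); print(read_state()['clock'])"
```

```text
the job is handed in; nothing more can be done
None
the job is handed in; nothing more can be done
```

I pressed and held both buttons in order, then withdrew and handed the job in; no verdict was reported. The last arm movement ended at 10.25 s.

| Button | Depth by TCP height | Force on the tool | Held down | After release |
|---|---|---|---|---|
| Reset (square) | about 7.3 mm | about 5.4 N | about 0.5 s or more | looks up in the last pictures |
| Start (large round) | 7.2 mm, then 8.2 mm | 4.1 N, then 5.0 N | about 0.8 s | looks up in the last pictures |

**Final state:** The arm was nearly still with the TCP at z = 0.217 m, about 0.13 m above the console's controls. The wrist force was back to noise, about 0.5 N. Jog, stop, selector and lamp look unchanged, and the picture difference at the offcut and the can was only noise.

**Checks that disagreed:**
- The top and scene cameras differed by about 9 mm in y. I settled this with the wrist camera, where the cap sizes came out at 32 to 35 mm against the specified 34 mm.
- On start, the first force reading of 4.1 N implied less depth than the TCP height did, so I went 1 mm further.
- The picture difference at the screwdriver was large. I put that down to the arm and its shadow lying there, because the screwdriver looks to be in its old place, but I did not measure its position again.

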